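# Open the tile box, catch or no catch, and hold its lid up

## Robot

A 6-joint arm with a two-finger parallel gripper is mounted at the origin on the work surface; the furniture and walls round the work are solid. World frame = base frame: x ahead of the robot, y to its left, z up, the work surface at z = 0. Lengths are in m, angles in rad, forces in N, time in s.
With the tool pointing down it reaches from about 0.35 to 0.775 m from the base axis. Payload 5.5 kg.
Tool frame: the origin (TCP) lies at the very end of the fingers, on their centre line; the grasp point (between the pads) lies 19 mm behind it (grip_point_offset is the distance from the TCP to the grasp point, in m); z points along the fingers, y is the direction in which the jaws open and shut (so a half turn about z gives the same grasp; the last joint's range is limited). The gripper opens to 85 mm and grips with 20 to 120 N. Pads are 22 mm wide; open, the fingers measure 114 mm over their backs; the gripper's body (76 mm by 85 mm) begins 54 mm behind the grasp point. The pads swing forward as they close: fully open they stand 13 mm farther back than shut.
Start: joints at [-1.437, 0.313, 0.046, 1.304, 0, 1.431], TCP at [0.155, -0.554, 0.231] pointing down, gripper open.
Joint ranges: [-2.76, 2.76], [-0.86, 1.69], [-1.03, 1.26], [-2.2, 2.34], [-1.47, 1.5], [-3.14, 3.14]. Speed limits (rad/s): [2.57, 2.57, 3.14, 3.14, 3.14, 3.14].

## Interface

Orientations are given as a unit quaternion [w, x, y, z].
In Python, from workcell import * gives the robot as it stands.
- The arm moves only by the shell command python3 -m crank 'ROWS' [OPENING] [FORCE]. ROWS is a JSON object of lists of equal length, an entry for each row: "travel": the shift along the tool's x, y, z in units of 40 mm (1.0 is 40 mm), a list of three; "turn": the turn about the tool's z in rad. In form: {"travel": [[x, y, z], ...], "turn": [turn, ...]}. A call has 1 to 5 rows; each row is the pose to reach, as a shift and turn from the pose commanded when the call began, along the tool's axes at that moment; what a row does not reach only later rows make up. A row lasts 1/12 s, in which the tool goes at most 41.7 mm and 7.16 degrees, less where a joint would pass 70% of its speed; a pose out of reach is approached as far as the arm can. A call with a gripper value outside its range is refused whole. OPENING is the finger opening in mm, from 0 to 85.4, set as the call begins (- or left out, the last holds). The fingers move at their own pace and stop on an object; FORCE is the grip in N (left out, the last holds). Time passes only in rows, so rows that repeat a pose let the fingers close. It gives the time, the measured TCP pose, the force and the opening at its end, in the units of the state.
- get_state(): the state, without advancing time (a new reading comes with each control period).
- read_camera(name): name is "side" or "top" or "wrist"; returns a dict with "image" (400x640x3 uint8, red, green, blue), "K" (3x3 intrinsics, pixels), "R" (3x3) and "t" (3): a world point X has camera coordinates R X + t. Camera axes: x right, y down, z forward; pixel columns grow to the right and rows downward; lengths in m; the calibration is good to about 2 mm. A picture is of the moment at which its call begins. There is no depth.
- hand_in(): hands the job in, once; it reports no verdict.
The state is a dict: "clock": time; "joint_pos": joint angles; "qvel": joint speeds; "tau": joint torques, N m; "tcp_pos": TCP position; "orientation": TCP orientation; "wrist_force": force on the tool from outside, world axes, zero at the start; "ft_torque": the same for the moment, N m; "finger_gap": finger opening in m.
Only numpy, scipy, OpenCV 4.12 (cv2) and the standard library are available. Lean on these libraries where they do the work, as an engineer would, in place of code of your own. Each camera call takes 0.05 s, during which the arm holds its last target. There are 200 camera calls.

## Task

I want to look at the test tiles in the wooden box. Before touching its slide catch, give the lid a gentle tug by its handle to find out whether it is caught; if it is, pull the catch knob fully back to release it. Then lift the lid to more than 45 degrees open and finish, standing still, with the gripper still holding it open, without pushing the two cups beside the box about.

Things in the scene. Friction and masses are not known exactly. Their poses are not given: they have to be found in the camera images.
- tile_box: light wooden box 210 mm deep (its x), 220 mm wide (its y), 90 mm high, fixed to the bench. Origin: centre of its underside; its x axis points from the front (nearest the robot) to the back, z up. The front 65 mm of its top is a fixed, darker wooden deck; the rest of the top is the hinged lid. Deck and lid tops lie at 90 mm.
- box_lid (a joint): lid angle in rad: 0 shut, grows as the front edge of the lid rises, stop at 1.3. The lid closes by its own weight and a weak spring (3 to 6 N lift at the handle, more if a tight grip keeps the bar from turning). If caught, it stops hard after about 0.03 rad of play (about 4 mm at the handle); if free, it just keeps rising.
- lid_handle (a point): middle of the lid's handle: a round steel bar 10 mm thick, 56 mm straight along the box's y, on two posts near the lid's front edge; the bar's centre is 44 mm above the lid. The bar can turn between the fingers as the lid swings, so a gripper pointing down may keep pointing down; the open lid slopes up towards the robot.
- lid_hinge (a point): point of the hinge axis (along the box's y) straight behind the handle, 119 mm behind the bar and 48 mm below it when shut. The handle moves on an arc about it, up and away from the front.
- catch_knob (a point): grip centre of the slide catch: dark wooden knob 15 to 18 mm across, in a deck slot edged by 3 mm high strips; centre 28 mm, top 43 mm above the deck, 70 mm to the +y side of the box's middle. Slides along the box's x from 60 mm (caught) to 86 mm (fully back, released) in front of the middle; stays where left (3 N). Starts anywhere between; its tongue is hidden, so only a tug tells if the lid is caught.
- grey_cup_mid (a point): centre, half-way up, of the grey cup (84 mm across, 65 mm high) standing loose on the bench to the -y side of the box: leave it alone
- egg_cup_mid (a point): centre, half-way up, of the small white cup (48 mm across, 42 mm high) standing loose on the bench to the +y side of the box: leave it alone

How it is judged:
By the outcome, as a careful person would: the job done as asked, in the order asked, and still so for the second after the job is handed in, while the arm keeps its last pose, push and grip.
It also fails if it takes over 48 s, if anything falls off the work surface, if the arm or the gripper's body presses on something with over 40 N, if the wrist force passes 120 N, or if a joint passes its speed limit or range.

## Working session

There is one attempt and no reset: what is moved stays moved. The work goes in short steps, Python scripts to look and compute and a shell command to move; the robot and the scene stay as the last step left them, time stands still between calls to the robot, and variables do not carry over. Pictures are saved under pics/ and viewed, about 8 in all and at most 12, crops included, and the job is handed in when it is done.

```bash
mkdir -p pics; ls; python3 - <<'E'
from workcell import *
import cv2
for n in ["side","top"]:
    c=read_camera(n); cv2.imwrite(f"pics/{n}0.png",c["image"][:,:,::-1]); print(n,c["K"].tolist(),c["R"].round(3).tolist(),c["t"].round(3).tolist())
s=get_state(); print(s)
E
```

```text
pics
side [[392.23179507168254, 0.0, 318.15565407641685], [0.0, 392.23179507168254, 202.26290026048005], [0.0, 0.0, 1.0]] [[0.999, 0.048, -0.023], [0.007, -0.545, -0.838], [-0.053, 0.837, -0.545]] [-0.569, 0.091, 1.019]
top [[464.3257422362919, 0.0, 316.85967864624774], [0.0, 464.3257422362919, 200.75612529694598], [0.0, 0.0, 1.0]] [[0.023, -1.0, -0.017], [-0.985, -0.02, -0.172], [0.171, 0.021, -0.985]] [0.029, 0.59, 1.092]
{'clock': 0.1, 'joint_pos': array([-1.43660247e+00,  3.13914017e-01,  4.51043404e-02,  1.30357778e+00,
       -2.72493407e-05,  1.43120758e+00]), 'qvel': array([ 0.00134312, -0.00260894,  0.00281134,  0.00035381,  0.000609  ,
       -0.00049524]), 'tau': array([ 3.90771180e-03, -4.81724167e+01,  2.99244833e+01,  1.27048741e-02,
       -1.27400331e-04, -2.25154444e-06]), 'tcp_pos': array([ 0.15539514, -0.55314622,  0.23050925]), 'orientation': array([-7.95596336e-04,  9.90644693e-01,  1.36464131e-01, -1.14786340e-05]), 'wrist_force': array([ 0.13630203, -0.27771487,  0.21754636]), 'ft_torque': array([-0.0264213 , -0.068311  ,  0.01109573]), 'finger_gap': 0.08522430945394234}
```

View pics/top0.png

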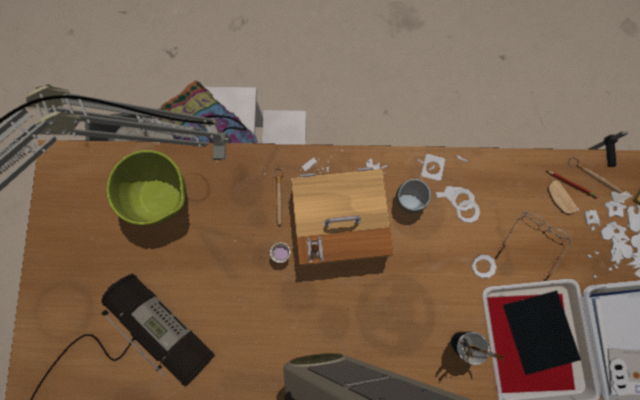

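View pics/side0.png

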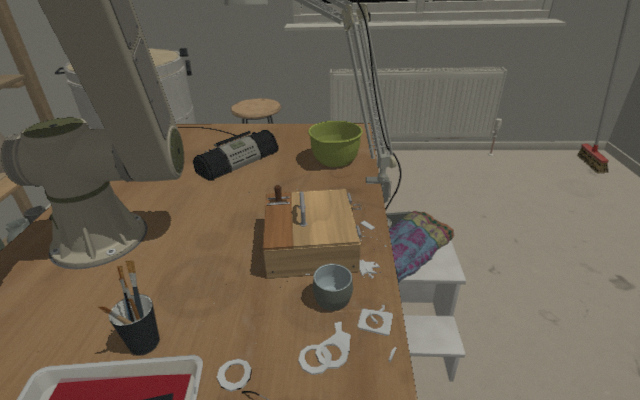

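The top view shows the box with lid corners at about (293,178), (383,170), (391,255) and (299,263). The handle bar runs (327,222) to (358,219), the knob is near (315,248), the white cup is at (280,254) and the grey cup at (413,196). The side view shows the knob at (278,193) and the handle at (303,207). I'll zoom in on both views next.

```bash
python3 - <<'E'
import cv2,numpy as np
a=cv2.imread("pics/top0.png")[160:280,265:435]; b=cv2.imread("pics/side0.png")[170:310,250:380]
a=cv2.resize(a,None,fx=4,fy=4,interpolation=cv2.INTER_CUBIC)[:, :420*1+260]
cv2.imwrite("pics/topz.png",a)
cv2.imwrite("pics/sidez.png",cv2.resize(b[:, :],None,fx=4,fy=4,interpolation=cv2.INTER_CUBIC))
E
```

```text
(no output)
```

View pics/topz.png

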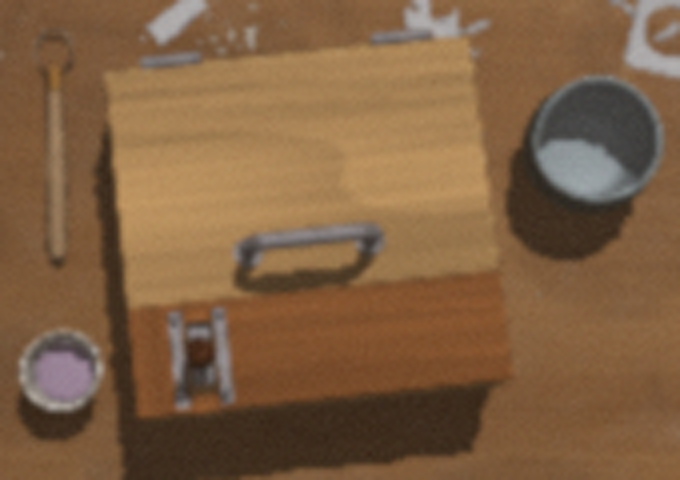

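View pics/sidez.png

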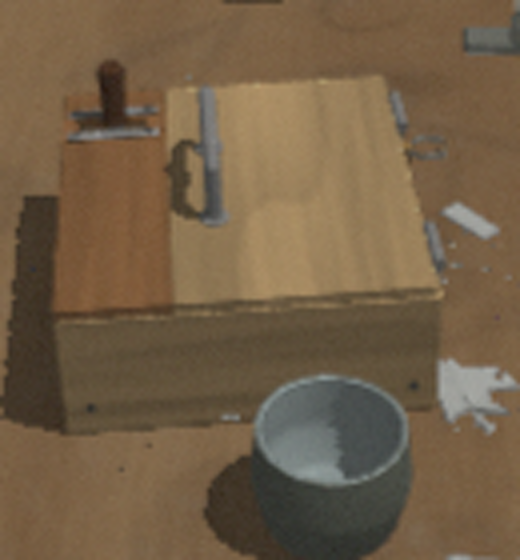

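```bash
cat > h.py <<'E'
import numpy as np, cv2
from workcell import *
from scipy.optimize import least_squares
from scipy.spatial.transform import Rotation as Ro
def proj(c,X):
    p=(c["R"]@np.atleast_2d(X).T).T+c["t"]; p=p@c["K"].T; return p[:,:2]/p[:,2:]
def ray(c,uv,z):
    d=c["R"].T@np.linalg.solve(c["K"],[*uv,1]); o=-c["R"].T@c["t"]; return o+d*(z-o[2])/d[2]
def tri(cs,uvs):
    return least_squares(lambda X:np.concatenate([proj(c,X)[0]-u for c,u in zip(cs,uvs)]),[.5,0,.1])
def plan(P,down=True):   # tcp target -> travel units in current tool frame
    s=get_state(); w=s["orientation"]; R=Ro.from_quat([w[1],w[2],w[3],w[0]]).as_matrix()
    return R.T@(np.array(P)-s["tcp_pos"])/.04
E
python3 - <<'E'
from h import *
T=read_camera("top");S=read_camera("side")
ft=lambda x,y:np.array([265+x/4-.375,160+y/4-.375]); fs=lambda x,y:np.array([250+x/4-.375,170+y/4-.375])
L=np.array([[.105,.11,.09],[.105,-.11,.09],[-.105,-.11,.09],[-.105,.11,.09]])
ut=np.array([ft(105,75),ft(468,40),ft(510,375),ft(138,415)])
us=np.array([fs(385,76),fs(442,292),fs(55,315),fs(66,92)])
def W(q): 
    c,s=np.cos(q[2]),np.sin(q[2]); return L@np.array([[c,-s,0],[s,c,0],[0,0,1]]).T+[q[0],q[1],0]
r=least_squares(lambda q:np.r_[(proj(T,W(q))-ut).ravel(),(proj(S,W(q))-us).ravel()],[.5,0,0])
print("box",r.x,np.round(r.fun,1))
h=tri([T,S],[ft(310,236),fs(209,145)]);print("handle",h.x,h.fun.round(1), ray(T,ft(310,236),.134))
k=tri([T,S],[ft(201,347),fs(110,68)]);print("knobtop",k.x,k.fun.round(1), ray(T,ft(201,347),.13))
c,s=np.cos(r.x[2]),np.sin(r.x[2]);Rm=np.array([[c,-s],[s,c]])
print("in box", Rm.T@(h.x[:2]-r.x[:2]),Rm.T@(k.x[:2]-r.x[:2]))
print("egg",ray(T,ft(61,371),.042),"grey",ray(T,ft(596,140),.065))
print(T["image"].shape, get_state()["clock"])
E
```

```text
box [ 0.54969202 -0.01790317  0.12423662] [ 0.1 -1.8  0.4 -2.4  1.2  1.2  0.1  1.   0.5 -0.5  0.2 -1.9 -1.6 -1.1
 -0.6  0.3]
handle [ 0.53643235 -0.0192568   0.11570239] [ 0.1  0.5  0.5 -0.1] [ 0.53507658 -0.01840842  0.134     ]
knobtop [0.47083472 0.04178488 0.13084427] [ 0.   0.2  0.2 -0. ] [0.471355  0.0419113 0.13     ]
in box [-0.0133252   0.00029991] [-0.07085313  0.06899979]
egg [0.46147167 0.12894047 0.042     ] grey [ 0.60679133 -0.1935538   0.065     ]
(400, 640, 3) 0.2
```

```bash
python3 -m crank '{"travel":[[0,0,-0.5],[0,0,-1],[0,0,-1.5],[0,0,-2],[0,0,-2.5]],"turn":[-0.12,-0.24,-0.36,-0.48,-0.6]}' && python3 -m crank '{"travel":[[0,0,0],[0,0,0],[0,0,0],[0,0,0],[0,0,0]],"turn":[-0.12,-0.24,-0.36,-0.48,-0.6]}' && python3 -m crank '{"travel":[[0,0,0],[0,0,0],[0,0,0]],"turn":[-0.11,-0.22,-0.22]}'
python3 - <<'E'
from h import *
s=get_state();print(s["joint_pos"],plan([.5358,-.0196,.33]))
E
```

```text
clock: 0.62
tcp_pos: [0.1554, -0.5534, 0.332]
orientation: [-0.0, 0.905, 0.426, 0.0]
wrist_force: [0.1, -0.1, 0.6]
finger_gap: 0.0851
clock: 1.03
tcp_pos: [0.1555, -0.5535, 0.3311]
orientation: [-0.0, 0.739, 0.674, 0.0]
wrist_force: [0.5, -0.1, 0.1]
finger_gap: 0.0852
clock: 1.28
tcp_pos: [0.1554, -0.5535, 0.3311]
orientation: [-0.0, 0.661, 0.75, 0.0]
wrist_force: [0.5, -0.2, 0.1]
finger_gap: 0.0854
[-1.43661546e+00  3.11124469e-01  2.85190233e-01  1.54529350e+00
 -1.19147120e-05  8.53898713e-03] [12.05125658 11.10663458  0.03175553]
```

```bash
R='x'; python3 -m crank '{"travel":[[0.6,0.55,0],[1.2,1.1,0],[1.8,1.66,0],[2.4,2.2,0],[3,2.77,0]],"turn":[0,0,0,0,0]}' >/dev/null && python3 -m crank '{"travel":[[0.6,0.55,0],[1.2,1.1,0],[1.8,1.66,0],[2.4,2.2,0],[3,2.77,0]],"turn":[0,0,0,0,0]}' && python3 -m crank '{"travel":[[0.6,0.55,0],[1.2,1.1,0],[1.8,1.66,0],[2.4,2.2,0],[3,2.77,0]],"turn":[0,0,0,0,0]}' >/dev/null && python3 -m crank '{"travel":[[0.6,0.55,0.2],[1.2,1.1,0.5],[1.8,1.66,1.0],[2.4,2.2,1.5],[3.05,2.8,2]],"turn":[0,0,0,0,0]}' && python3 -m crank '{"travel":[[0,0,0],[0,0,0]],"turn":[0,0]}' 
python3 - <<'E'
from h import *
c=read_camera("wrist");cv2.imwrite("pics/w1.png",c["image"][:,:,::-1])
s=get_state();print(s["joint_pos"],plan([.5358,-.0196,.115]))
print(proj(c,[[.5358,-.0196,.134],[.4708,.0418,.133]]))
E
```

```text
clock: 2.12
tcp_pos: [0.3464, -0.2868, 0.3314]
orientation: [0.0, 0.664, 0.748, -0.0]
wrist_force: [0.5, -0.5, -0.8]
finger_gap: 0.0855
clock: 2.95
tcp_pos: [0.538, -0.0194, 0.2506]
orientation: [0.0, 0.664, 0.748, 0.0]
wrist_force: [1.1, -0.2, 1.1]
finger_gap: 0.0855
clock: 3.12
tcp_pos: [0.537, -0.019, 0.2494]
orientation: [-0.001, 0.662, 0.749, -0.001]
wrist_force: [-0.7, 0.3, -0.0]
finger_gap: 0.0853
[-1.86663288e-01  2.36592156e-01 -9.61348770e-03  1.32640846e+00
 -5.29577039e-04  1.26156177e+00] [ 0.01770039 -0.02207561  3.39190432]
[[310.68076996 193.56651942]
 [236.61297312 106.16446628]]
```

View pics/w1.png

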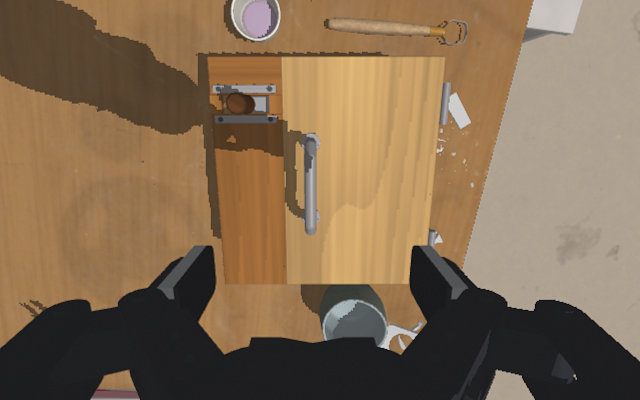

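The wrist view shows the handle bar from (310,138) to (311,232), centred between the jaws (tips at columns 213 and 412). It is about 4 mm farther toward +y than I predicted. The knob is at (238,103). I'll descend and grip the handle.

```bash
python3 -m crank '{"travel":[[0.05,0,0.6],[0.12,-0.02,1.3],[0.12,-0.02,2.0],[0.12,-0.02,2.6],[0.12,-0.02,3]],"turn":[0,0,0,0,0]}' && python3 -m crank '{"travel":[[0,0,0.2],[0,0,0.35],[0,0,0.35]],"turn":[0,0,0]}' && python3 -m crank '{"travel":[[0,0,0],[0,0,0],[0,0,0],[0,0,0],[0,0,0]],"turn":[0,0,0,0,0]}' 20 30 && python3 -m crank '{"travel":[[0,0,0],[0,0,0],[0,0,0],[0,0,0],[0,0,0]],"turn":[0,0,0,0,0]}' 0 30
```

```text
clock: 3.58
tcp_pos: [0.5349, -0.0175, 0.1303]
orientation: [-0.0, 0.664, 0.748, -0.0]
wrist_force: [0.6, -0.6, 0.6]
finger_gap: 0.0859
clock: 3.83
tcp_pos: [0.5359, -0.0169, 0.1174]
orientation: [0.0, 0.663, 0.749, -0.0]
wrist_force: [0.1, 0.1, -0.3]
finger_gap: 0.0852
clock: 4.25
tcp_pos: [0.5364, -0.0161, 0.1179]
orientation: [0.0, 0.662, 0.749, 0.0]
wrist_force: [0.1, -0.0, -0.1]
finger_gap: 0.0254
clock: 4.67
tcp_pos: [0.5343, -0.0162, 0.1176]
orientation: [-0.001, 0.662, 0.749, -0.001]
wrist_force: [-5.1, -1.6, 6.0]
finger_gap: 0.0084
```

```bash
for i in 1 2 3; do python3 -m crank '{"travel":[[0,0,-0.03],[0,0,-0.05],[0,0,-0.05]],"turn":[0,0,0]}'; done
```

```text
clock: 4.92
tcp_pos: [0.5347, -0.0162, 0.1187]
orientation: [-0.001, 0.662, 0.749, -0.001]
wrist_force: [-4.2, -2.4, -2.0]
finger_gap: 0.0086
clock: 5.17
tcp_pos: [0.5355, -0.0161, 0.1208]
orientation: [-0.0, 0.662, 0.749, -0.0]
wrist_force: [-3.3, -1.3, -4.0]
finger_gap: 0.0089
clock: 5.42
tcp_pos: [0.5357, -0.016, 0.1216]
orientation: [-0.001, 0.662, 0.749, -0.0]
wrist_force: [2.9, -1.9, -19.8]
finger_gap: 0.0086
```

```bash
python3 -m crank '{"travel":[[0,0,-0.02],[0,0,-0.04],[0,0,-0.04]],"turn":[0,0,0]}'; python3 -m crank '{"travel":[[0,0,0.06],[0,0,0.12],[0,0,0.18],[0,0,0.18]],"turn":[0,0,0,0]}'; python3 -m crank '{"travel":[[0,0,0],[0,0,0],[0,0,0],[0,0,0]],"turn":[0,0,0,0]}' 40
```

```text
clock: 5.67
tcp_pos: [0.5358, -0.016, 0.122]
orientation: [-0.001, 0.662, 0.749, -0.0]
wrist_force: [7.1, -3.0, -30.7]
finger_gap: 0.0085
clock: 6.0
tcp_pos: [0.5348, -0.0162, 0.1188]
orientation: [-0.0, 0.662, 0.749, -0.001]
wrist_force: [-7.3, -2.3, -0.3]
finger_gap: 0.009
clock: 6.33
tcp_pos: [0.5375, -0.0161, 0.1193]
orientation: [0.002, 0.662, 0.749, 0.001]
wrist_force: [-0.1, -0.4, -0.1]
finger_gap: 0.0396
```

The lid is caught: after about 4 mm of play the pull rose to 31 N with no further motion. Next is the catch knob.

```bash
python3 -m crank '{"travel":[[0,0,-0.4],[0,0,-1],[0,0,-1.6],[0,0,-2],[0,0,-2]],"turn":[0,0,0,0,0]}' 45
python3 - <<'E'
from h import *
c=read_camera("wrist");cv2.imwrite("pics/w2.png",c["image"][:,:,::-1])
print(plan([.4706,.0435,.099]))
print(proj(c,[[.4706,.0435,.133],[.4706,.0435,.118]]))
E
```

```text
clock: 6.75
tcp_pos: [0.5388, -0.0164, 0.2022]
orientation: [0.003, 0.662, 0.749, 0.002]
wrist_force: [0.1, 0.2, 0.4]
finger_gap: 0.0452
[ 1.69348533 -1.50039257  2.51782411]
[[214.27504697 105.97915243]
 [220.63467316 106.2314096 ]]
```

```bash
python3 -m crank '{"travel":[[0.4,-0.4,0],[0.9,-0.8,0],[1.4,-1.2,0],[1.69,-1.5,0.4],[1.69,-1.5,0.8]],"turn":[0,0,0,0,0]}' 45 && python3 -m crank '{"travel":[[0,0,0],[0,0,0]],"turn":[0,0]}' 
python3 - <<'E'
from h import *
c=read_camera("wrist");cv2.imwrite("pics/w2.png",c["image"][:,:,::-1])
print(plan([.4706,.0435,.099]),get_state()["tcp_pos"])
print(proj(c,[[.4706,.0435,.133],[.4706,.0435,.118]]))
E
```

```text
clock: 7.22
tcp_pos: [0.4655, 0.0455, 0.165]
orientation: [-0.001, 0.661, 0.75, -0.0]
wrist_force: [-0.9, 0.5, -0.3]
finger_gap: 0.045
clock: 7.38
tcp_pos: [0.4672, 0.0439, 0.1646]
orientation: [-0.001, 0.662, 0.749, -0.001]
wrist_force: [-0.9, -0.6, -0.1]
finger_gap: 0.0452
[-0.00992304  0.06049791  1.66112009] [0.46818956 0.04359773 0.16544626]
[[317.30849535 230.42732546]
 [317.01142941 221.72425081]]
```

View pics/w2.png

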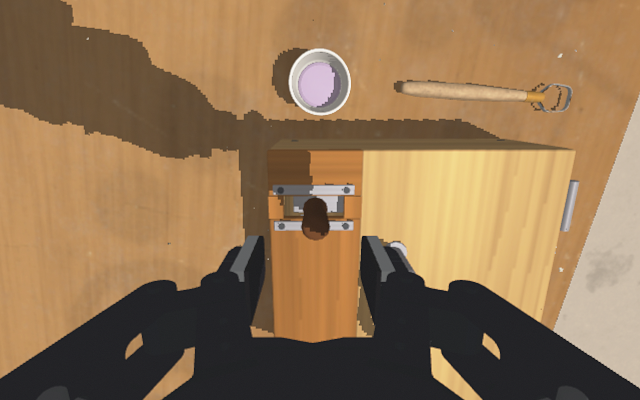

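The wrist view shows the knob at (316,230), matching the prediction of (317,230). It sits centred between the fingers and the slot is clear, so I'll descend and grip it.

```bash
python3 -m crank '{"travel":[[0,0.05,0.4],[0,0.05,0.8],[0,0.05,1.2],[0,0.05,1.5],[0,0.05,1.62]],"turn":[0,0,0,0,0]}' && python3 -m crank '{"travel":[[0,0,0],[0,0,0],[0,0,0],[0,0,0],[0,0,0]],"turn":[0,0,0,0,0]}' 10 25 && python3 -m crank '{"travel":[[0,0,0],[0,0,0],[0,0,0]],"turn":[0,0,0]}'
```

```text
clock: 7.85
tcp_pos: [0.4703, 0.0434, 0.0999]
orientation: [-0.0, 0.663, 0.749, -0.0]
wrist_force: [-0.5, -0.3, 0.2]
finger_gap: 0.045
clock: 8.27
tcp_pos: [0.4708, 0.0436, 0.1017]
orientation: [0.001, 0.662, 0.749, 0.0]
wrist_force: [-1.3, -1.1, 2.7]
finger_gap: 0.0155
clock: 8.52
tcp_pos: [0.4708, 0.0436, 0.1016]
orientation: [0.001, 0.662, 0.749, 0.0]
wrist_force: [-1.0, -2.1, 5.2]
finger_gap: 0.0159
```

```bash
python3 -m crank '{"travel":[[0,-0.07,-0.02],[0,-0.14,-0.03],[0,-0.2,-0.03],[0,-0.26,-0.03],[0,-0.3,-0.03]],"turn":[0,0,0,0,0]}' && for i in 1 2 3; do python3 -m crank '{"travel":[[0,-0.04,0],[0,-0.07,0],[0,-0.07,0]],"turn":[0,0,0]}';done
```

```text
clock: 8.93
tcp_pos: [0.4579, 0.0421, 0.1018]
orientation: [0.0, 0.662, 0.749, -0.0]
wrist_force: [3.4, -3.6, -5.2]
finger_gap: 0.0159
clock: 9.18
tcp_pos: [0.4553, 0.0418, 0.1018]
orientation: [0.0, 0.662, 0.749, -0.0]
wrist_force: [3.5, -3.6, -7.1]
finger_gap: 0.0157
clock: 9.43
tcp_pos: [0.4551, 0.0417, 0.1019]
orientation: [0.002, 0.662, 0.749, 0.002]
wrist_force: [11.4, -2.0, -15.1]
finger_gap: 0.0158
clock: 9.68
tcp_pos: [0.4549, 0.0417, 0.102]
orientation: [0.003, 0.662, 0.749, 0.004]
wrist_force: [18.0, -0.4, -21.0]
finger_gap: 0.0154
```

```bash
python3 -m crank '{"travel":[[0,0.04,0.03],[0,0.08,0.05],[0,0.08,0.05]],"turn":[0,0,0]}' && python3 -m crank '{"travel":[[0,0,0],[0,0,0],[0,0,0],[0,0,0],[0,0,0]],"turn":[0,0,0,0,0]}' 45 && python3 -m crank '{"travel":[[0,0,-0.5],[0,0,-1.1],[0,0,-1.8],[0,0,-2.4],[0,0,-2.4]],"turn":[0,0,0,0,0]}'
python3 - <<'E'
from h import *
c=read_camera("wrist");cv2.imwrite("pics/w3.png",c["image"][:,:,::-1])
print(plan([.5353,-.0162,.117]))
E
```

```text
clock: 9.93
tcp_pos: [0.4553, 0.0417, 0.1017]
orientation: [0.002, 0.662, 0.749, 0.001]
wrist_force: [3.8, -3.2, 4.2]
finger_gap: 0.0151
clock: 10.35
tcp_pos: [0.4524, 0.042, 0.0998]
orientation: [-0.001, 0.662, 0.749, -0.0]
wrist_force: [0.1, 0.5, -0.4]
finger_gap: 0.0452
clock: 10.77
tcp_pos: [0.4555, 0.0417, 0.2006]
orientation: [0.003, 0.662, 0.749, 0.002]
wrist_force: [0.8, 0.7, -0.6]
finger_gap: 0.0451
[-1.6837574   1.81131056  2.04581036]
```

View pics/w3.png

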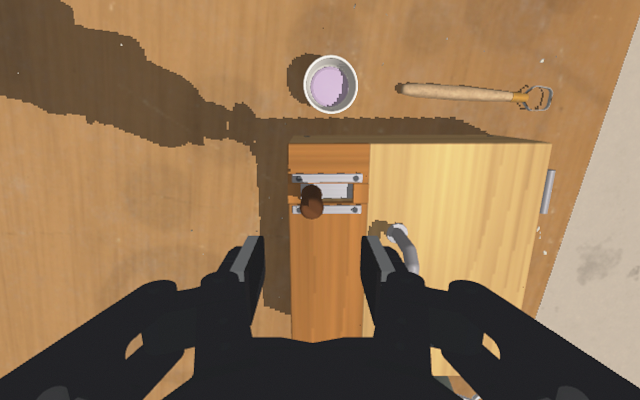

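The wrist view shows the knob at (311,205), hard against the front end of its slot, so it is fully back. I'll return to the handle.

```bash
python3 -m crank '{"travel":[[-0.4,0.45,0],[-0.9,0.95,0],[-1.3,1.4,0],[-1.68,1.8,0],[-1.68,1.8,0.3]],"turn":[0,0,0,0,0]}' && python3 -m crank '{"travel":[[0,0,0.4],[0,0,0.8],[0,0,1.2],[0,0,1.6],[0,0,1.75]],"turn":[0,0,0,0,0]}' && python3 -m crank '{"travel":[[0,0,0],[0,0,0],[0,0,0],[0,0,0],[0,0,0]],"turn":[0,0,0,0,0]}' 0 40 && python3 -m crank '{"travel":[[0,0,0],[0,0,0],[0,0,0]],"turn":[0,0,0]}'
```

```text
clock: 11.23
tcp_pos: [0.5367, -0.0185, 0.1842]
orientation: [0.002, 0.663, 0.749, 0.001]
wrist_force: [0.9, -0.2, -0.5]
finger_gap: 0.0449
clock: 11.65
tcp_pos: [0.5302, -0.0156, 0.1104]
orientation: [-0.003, 0.662, 0.749, -0.001]
wrist_force: [0.0, 0.8, 0.3]
finger_gap: 0.0447
clock: 12.07
tcp_pos: [0.5342, -0.016, 0.1148]
orientation: [0.001, 0.662, 0.749, 0.001]
wrist_force: [4.9, 0.8, -4.7]
finger_gap: 0.0086
clock: 12.32
tcp_pos: [0.5342, -0.016, 0.1147]
orientation: [0.001, 0.662, 0.749, 0.001]
wrist_force: [5.7, 1.9, -5.2]
finger_gap: 0.0086
```

```bash
python3 -m crank '{"travel":[[0,0.117,-0.255],[0,0.255,-0.5],[0,0.41,-0.73],[0,0.59,-0.945],[0,0.59,-0.945]],"turn":[0,0,0,0,0]}'; python3 -m crank '{"travel":[[0,0,0],[0,0,0]],"turn":[0,0]}'
```

```text
clock: 12.73
tcp_pos: [0.5566, -0.0131, 0.1529]
orientation: [0.0, 0.662, 0.749, -0.0]
wrist_force: [0.6, -0.0, -5.4]
finger_gap: 0.0085
clock: 12.9
tcp_pos: [0.555, -0.0133, 0.151]
orientation: [-0.001, 0.662, 0.749, -0.001]
wrist_force: [-0.1, -0.0, -5.3]
finger_gap: 0.008
```

The lid is free: it takes about 5 N with no hard stop. I'll continue along the arc.

```bash
python3 -m crank '{"travel":[[0,0.195,-0.2],[0,0.41,-0.385],[0,0.64,-0.545],[0,0.88,-0.685],[0,0.88,-0.685]],"turn":[0,0,0,0,0]}'; python3 -m crank '{"travel":[[0,0.12,-0.06],[0,0.25,-0.12],[0,0.51,-0.22],[0,0.78,-0.295],[0,1.06,-0.345]],"turn":[0,0,0,0,0]}';  python3 -m crank '{"travel":[[0,0,0],[0,0,0],[0,0,0]],"turn":[0,0,0]}'
python3 - <<'E'
from h import *
c=read_camera("side");cv2.imwrite("pics/s4.png",cv2.resize(c["image"][120:320,180:450,::-1],None,fx=2.9,fy=2.9))
s=get_state();b=Ro.from_euler('z',-.124).apply(s["tcp_pos"]+[-.5497,.0179,0])
x=.105-b[0]; z=b[2]+.019-.086; print(b,np.hypot(x,z),np.degrees(np.arctan2(z,x))-21.97,s["qvel"])
E
```

```text
clock: 13.32
tcp_pos: [0.5899, -0.0089, 0.1808]
orientation: [-0.001, 0.662, 0.749, -0.001]
wrist_force: [-7.5, -0.9, 7.5]
finger_gap: 0.0089
clock: 13.73
tcp_pos: [0.6313, -0.0038, 0.195]
orientation: [-0.001, 0.662, 0.749, -0.001]
wrist_force: [-7.6, 0.4, 11.0]
finger_gap: 0.0084
clock: 13.98
tcp_pos: [0.6328, -0.0036, 0.1949]
orientation: [0.001, 0.662, 0.749, 0.0]
wrist_force: [-3.8, 1.7, 7.3]
finger_gap: 0.0082
[0.08410224 0.00391277 0.19486788] 0.12956431105264826 58.74806860530113 [-0.00076528 -0.00401484 -0.00317285 -0.00226934  0.0001252  -0.00020712]
```

View pics/s4.png

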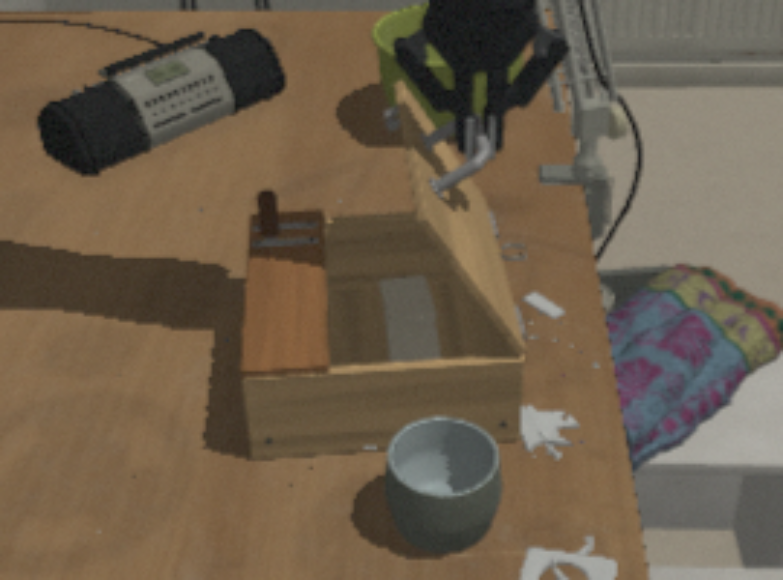

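```bash
python3 -m crank '{"travel":[[0,0,0],[0,0,0],[0,0,0],[0,0,0]],"turn":[0,0,0,0]}'
python3 - <<'E'
from h import *
a=cv2.imread("pics/top0.png")[...,::-1];b=read_camera("top")["image"]
for n,(u0,u1,v0,v1) in dict(egg=(267,293,241,267),grey=(396,432,178,214)).items():
    t=cv2.matchTemplate(b[v0-12:v1+12,u0-12:u1+12],np.ascontiguousarray(a[v0:v1,u0:u1]),cv2.TM_CCOEFF_NORMED);print(n,cv2.minMaxLoc(t)[1::2],"12,12=unmoved")
s=get_state();print(s["clock"],abs(s["qvel"]).max(),s["tcp_pos"],s["wrist_force"],s["finger_gap"])
hand_in()
E
```

```text
clock: 14.37
tcp_pos: [0.6326, -0.0036, 0.1949]
orientation: [0.0, 0.662, 0.749, 0.0]
wrist_force: [-4.2, -0.0, 6.7]
finger_gap: 0.0082
egg (0.10031809657812119, (13, 2)) 12,12=unmoved
grey (0.9972648024559021, (12, 12)) 12,12=unmoved
14.4167 0.002100399092870177 [ 0.63253996 -0.00360348  0.19484004] [-3.79949549  0.2644431   5.86532289] 0.008513620542163147
the job is handed in; nothing more can be done
```

The lid is open to about 59°, worked out from the gripper's position. The gripper is still holding the handle (fingers 8.5 mm apart on the bar) with the arm standing still. I handed the job in at 14.4 s.

- **Tug:** I pulled gently on the handle first. After about 4 mm of play it stopped hard, rising to 31 N, so the lid was caught.
- **Catch:** I pulled the knob back about 16 mm to its stop, and the wrist picture showed it at the front end of its slot. The lid then rose freely with about 5 N.
- **Last checks:** The side picture shows the lid open with the bar between the fingers. The last wrist force was about 7 N.
- **Cups:** The grey cup matched its starting image exactly (0.997, no shift). The same check failed for the small white cup (0.10), and I handed in without looking at that picture. The likely cause is the arm blocking the top camera. That cup stood upright, apparently untouched, in the last wrist picture, taken after the catch was released. The gripper never came lower than the box top, well above the 42 mm cup.

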